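Nest the graded workshop cups in the keyed pot

ROBOT

A 6-joint arm with a two-finger parallel gripper is mounted at the origin on the work surface. World frame = base frame: x ahead of the robot, y to its left, z up, the work surface at z = 0. Lengths are in mm, angles in rad, forces in N, time in s.
With the tool pointing down it reaches from about 350 to 975 mm from the base axis. Payload 7.1 kg.
Tool frame: the origin (TCP) lies on the centre line of the jaws, within the pads' length; the fingertips stand 17 mm ahead of it and the grasp point (between the pads) lies 2 mm behind it (tip_extent is the distance from the TCP to the fingertips, in mm); z points along the fingers, y is the line along which they close (so a half turn about z gives the same grasp; the last joint's range is limited). The gripper opens to 88 mm and grips with 3 to 60 N. Pads are 20 mm wide; open, the fingers measure 115 mm over their backs; the gripper's body (75 mm by 178 mm) begins 61 mm behind the grasp point.
Start: joints at [1.322, 0.423, 1.63, -0, 1.089, -0.019], TCP at [142.333, 608.561, 239.675] pointing down, gripper open.
Joint ranges: [-3, 3], [-0.9, 2.11], [0.09, 2.58], [-1.31, 4.45], [0.11, 2.69], [-2.54, 2.54]. Speed limits (rad/s): [2.39, 2.39, 3.01, 3.14, 3.14, 3.14].

INTERFACE

Orientations are given as a rotation vector (axis times angle).
In Python, from workcell import get_obs, get_image, camera_model, close_job, look_for, outline_of, pinpoint, tip_extent gives the robot as it stands.
- The arm moves only by the shell command python3 -m jog 'ROWS'. ROWS is text: rows parted by semicolons, each of 7 numbers parted by spaces: the shift along the tool's x, y, z as a fraction of full scale, then the turn, a rotation vector about the tool's x, y, z as a fraction of full scale, then the closure, from -1 (fully open) to 1 (shut). A call has 1 to 8 rows; each row is the pose to reach, as a shift and turn from the pose commanded when the call began, along the tool's axes at that moment; what a row does not reach only later rows make up. Full scale, the value 1, is 0.2 m for a shift and 30 degrees for a turn. A row lasts 1/10 s, in which the tool goes at most 50 mm and 8.59 degrees, less where a joint would pass 70% of its speed; a pose out of reach is approached as far as the arm can. A call with a number of a shift or a turn outside -1 to 1 is refused whole. A call with a gripper value outside its range is refused whole. The fingers move at their own pace and stop on an object; the grip force is fixed at half the most. Time passes only in rows, so rows that repeat a pose let the fingers close. It gives the time, the measured TCP pose, the force, the opening and the grip force at its end, in the units of the state.
- get_obs(): the state, without advancing time (a new reading comes with each control period).
- get_image(name): name is "scene" or "top" or "wrist"; returns the picture (480x640x3 uint8, red, green, blue); there is no depth.
- camera_model(name): a dict with "fx", "fy", "cx", "cy" (pixels), "dist_coeffs" ([k1, k2, p1, p2, k3] as OpenCV has them; the pictures are not rectified), "origin" and "orientation" of the camera in the world; the wrist camera has in their place "tool_from_camera" (4x4, takes a point from camera to tool coordinates, whose origin is the TCP and whose axes are the flange's). Camera axes: x right, y down, z forward; pixel columns grow to the right and rows downward; lengths in mm; the calibration is good to about 2 mm. A picture is of the moment at which its call begins: read the wrist's pose just before it. camera_model takes no time and is no camera call.
- close_job(): hands the job in; it is judged then, once.
Trained networks look in the newest picture that a camera, given by its name, has taken for a name from the list of things; names that differ only in an ending like _2 or _b are one class to them, and where a whole thing is asked for, a point or a joint stands for the part that bears it (a point fixed in the world has none). Each returns a list of dicts, best first, with "confidence" (0 to 1); they miss things now and then, are a little off and sometimes report something else, mostly with a low value. They report only what shows in the picture. A call takes as long as a camera call. They do not tell look-alikes from the thing itself.
- look_for(target, camera): "xyz" ([x, y, z] in mm, in the coordinates of the camera as it stood for that picture, good to about 4 mm: the middle of the surface that is visible of it).
- outline_of(target, camera): "mask" (480x640 bool, what is visible of it).
- pinpoint(target, camera): "xyz" ([x, y, z] in mm, in the coordinates of the camera as it stood for that picture, good to about 4 mm: a listed point, or the origin of a listed thing).
The state is a dict: "t": time; "qpos": joint angles; "qvel": joint speeds; "joint_torque": joint torques, N m; "ee_pos": TCP position; "orientation": TCP orientation; "ft_force": force on the tool from outside, world axes, zero at the start; "moment": the same for the moment, N m; "width": finger opening in mm; "grasp_force": force on a finger pad.
Only numpy, scipy, OpenCV 4.12 (cv2) and the standard library are available. Lean on these libraries where they do the work, as an engineer would, in place of code of your own. Each camera call takes 0.05 s, during which the arm holds its last target. There are 200 camera calls.

TASK

Nest the three loose metal cups in size order in the round pot fixed to the craft bench: the large cup fully home in the pot, the medium cup inside the large one and the small cup inside the medium one, all upright, released and at rest. The large cup goes home only when the slot under its foot drops over the bar across the pot's floor: lower it slowly and feel for the bar by turning the cup lightly on it, never knock or force it. Leave the glue jar, the book and the cardboard box where they are.

Things in the scene. Friction and masses are not known exactly. Their poses are not given: they have to be found in the camera images.
- pot: Outermost vessel, fixed to the bench: round open aluminium pot, 90 mm across outside, 78 mm inside, rim 50 mm above the bench, on a thin square dark wood plinth (130 mm, 4 mm thick). Origin on its axis at bench height, z up; a small metal tab on the plinth marks its -x side. Its inner floor, a steel plate, is 10 mm above the origin.
- pot_floor (a point): Middle of the pot's floor, pot's axes. A steel bar 50 mm long, 10 mm wide, 10 mm high lies across the floor, centred here. The floor plate is left at some angle: the bar lies up to 43 degrees either way from the pot's x axis; that angle is not reported (see it from above, or feel for it). The plate is stiff (0.8 N m), not meant to be turned.
- cup_large: Large aluminium cup, round, 68 mm across outside, 60 inside, 85 high, 0.17 kg. Origin on its axis at the underside of its foot, z up to the mouth. Under it two runners 12 mm high leave a 16 mm wide slot right through along its x axis; two 3 mm pips on the rim are in line with the slot. Inner floor 16 mm above the origin.
- cup_large_slot (a point): Roof of the large cup's slot, on its axis, 12 mm above its origin, cup's axes. Home in the pot, the cup's origin is 10 mm above the pot's origin; with the runners on the bar it stands 10 mm too high. The slot takes the bar when within about 6 degrees of it with the cup centred within 1 mm; either way round fits.
- cup_medium: Medium loose aluminium cup, plain round, flat bottom, outside diameter 52 mm, inside 44 mm, 105 mm high, about 0.13 kg. Origin on its axis at its underside, z up to the mouth; inner floor 4 mm above the origin. Home, it stands on the large cup's inner floor and stands 36 mm out of it.
- cup_small: Small loose aluminium cup, plain round, flat bottom, outside diameter 36 mm, inside 28 mm, 135 mm high, about 0.10 kg. Origin on its axis at its underside, z up to the mouth. Home, it stands on the medium cup's inner floor and stands 34 mm out of it.
- glue_jar: Bystander: closed glass jar 64 mm across, 85 mm high, upright; origin at the centre of its underside.
- book: Bystander: closed blue book lying flat, 120 by 180 mm, 28 mm thick; origin at the centre of its underside.
- card_box: Bystander: open cardboard box 160 by 220 mm, 70 mm high; origin at the centre of its underside.
Not all that is in view belongs to the job. Leave any red look-alike of the pot alone.

How it is judged:
By the outcome, as a careful person would: the job done as asked, in the order asked, and still so for the second after the job is handed in, with the robot touching nothing.
It also fails if it takes over 72 s, if anything falls off the work surface, if the arm or the gripper's body presses on something with over 40 N, if the wrist force passes 120 N, or if a joint passes its speed limit or range.

## Working session

There is one attempt and no reset: what is moved stays moved. The work goes in short steps, Python scripts to look and compute and a shell command to move; the robot and the scene stay as the last step left them, time stands still between calls to the robot, and variables do not carry over. Pictures are saved under pics/ and viewed, at most 10 in all, crops included, and the job is handed in when it is done.

```bash
ls; mkdir -p pics; cat > h.py <<'E'
import numpy as np, cv2
from scipy.spatial.transform import Rotation as R
from workcell import *
def cam(name):
    m=camera_model(name)
    K=np.array([[m["fx"],0,m["cx"]],[0,m["fy"],m["cy"]],[0,0,1.]]);d=np.array(m["dist_coeffs"],float)
    if "origin" in m:
        o=np.array(m["orientation"],float); Rm=R.from_rotvec(o.ravel()).as_matrix() if o.size==3 else o
        return K,d,Rm,np.array(m["origin"],float)
    s=get_obs();T=np.array(m["tool_from_camera"],float);Rt=R.from_rotvec(s["orientation"]).as_matrix()
    return K,d,Rt@T[:3,:3],Rt@T[:3,3]+np.array(s["ee_pos"])
def w(c,p): return c[2]@np.array(p)+c[3]
def ray(c,px,z):
    u=cv2.undistortPoints(np.array(px,float).reshape(-1,1,2),c[0],c[1]).reshape(-1,2)
    r=np.c_[u,np.ones(len(u))]@c[2].T
    return c[3]+r*((z-c[3][2])/r[:,2])[:,None]
def save(n,img): cv2.imwrite("pics/"+n,img[:,:,::-1])
E
python3 - <<'E'
from h import *
s=get_obs();print(s["ee_pos"],s["orientation"],s["width"],tip_extent)
for n in("top","scene"):
    c=cam(n);save(n+"1.png",get_image(n));print(n,c[3].round(),c[2].round(2).tolist())
    for t in("pot","cup_large","cup_medium","cup_small","glue_jar","book","card_box"):
        for r in pinpoint(t,n)[:3]: print(t,w(c,r["xyz"]).round(),round(r["confidence"],2))
E
```

```text
pics
[142.22076391 608.04832362 238.88879756] [-3.60208638e-01 -3.12068194e+00  2.42503145e-03] 87.80444289238848 17.0
top [ 391.  -94. 1187.] [[0.01, -0.99, 0.13], [-1.0, -0.01, -0.02], [0.02, -0.13, -0.99]]
pot [ 360. -136.   -0.] 0.82
pot [556.  36.  -2.] 0.62
cup_large [ 537. -227.   -4.] 0.92
cup_large [ 683. -219.   -4.] 0.17
cup_medium [635. 200.  -1.] 0.78
cup_small [434. 242.  -1.] 0.84
glue_jar [ 681. -218.   -5.] 0.56
book [767.   6.   2.] 0.6
book [553.  33.  10.] 0.15
scene [1284.  394.  905.] [[-0.55, 0.57, -0.6], [0.83, 0.38, -0.4], [0.0, -0.72, -0.69]]
pot [554.  27.  -0.] 0.82
pot [ 361. -141.    1.] 0.75
pot [ 363. -489.   -2.] 0.61
cup_large [ 534. -232.   -1.] 0.8
cup_large [770.   3.   3.] 0.45
cup_medium [633. 201.   1.] 0.61
cup_medium [ 534. -238.   11.] 0.48
cup_medium [ 358. -488.   -4.] 0.33
cup_small [434. 239.  -0.] 0.82
cup_small [ 681. -227.    2.] 0.34
glue_jar [ 678. -230.    2.] 0.8
glue_jar [ 359. -489.   -2.] 0.58
book [770.   3.   3.] 0.84
book [437. 238.  -0.] 0.48
card_box [ 357. -487.   -3.] 0.83
```

View pics/top1.png

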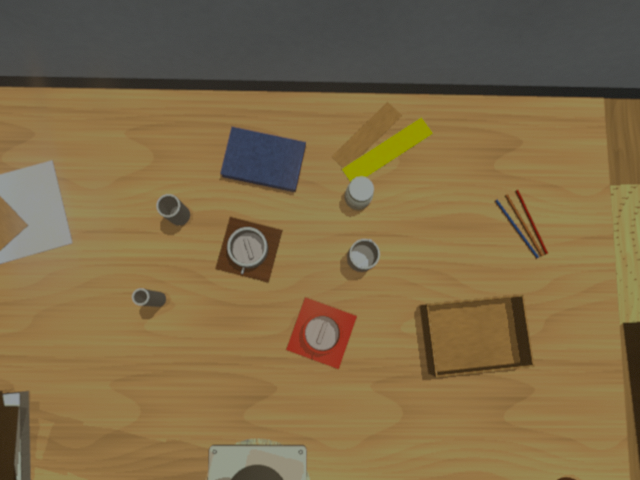

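View pics/scene1.png

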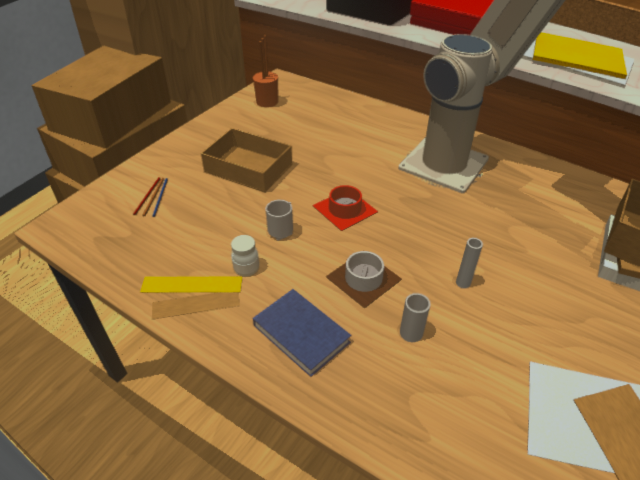

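The real pot is the grey one on dark wood at top-view (247,248), with its tab near (242,270). The red look-alike is at (322,333). The large cup is at (363,255), medium at (173,210) and small at (148,298).

```bash
cat >> h.py <<'E'
def plan(x,y,z,yaw=None,base=None):
    """tool-frame shift (mm) and z turn (deg) from the present pose; yaw = world angle of tool y (mod 180)"""
    s=get_obs();Rt=R.from_rotvec(s["orientation"])
    d=Rt.inv().apply(np.array([x,y,z])-s["ee_pos"]);ty=Rt.apply([0,1,0]);cur=np.degrees(np.arctan2(ty[1],ty[0]))
    tilt=np.degrees(Rt.apply([0,0,1])[:2])
    print("shift frac",(d/200).round(4),"yaw now",cur.round(2),"tilt",tilt.round(2), "z",s["ee_pos"].round(1),"q",np.round(s["qpos"],2))
    if yaw is not None:
        dy=(cur-yaw+90)%180-90   # turn about tool z (down) lowers yaw
        print("turn deg",round(dy,2),"frac",round(dy/30,4))
E
python3 - <<'E'
from h import *
print(np.round(camera_model("wrist")["tool_from_camera"],3).tolist(),camera_model("wrist")["fx"])
plan(555,32,260)
E
```

```text
[[0.002, -0.952, -0.305, 84.053], [1.0, 0.002, 0.001, 0.72], [-0.0, -0.305, 0.952, -144.902], [0.0, 0.0, 0.0, 1.0]] 378.4782854555274
shift frac [-2.6657 -2.3369 -0.1015] yaw now 76.83 tilt [0. 0.] z [142.3 608.5 239.7] q [ 1.32  0.42  1.63 -0.    1.09 -0.02]
```

```bash
python3 -m jog '-0.89 -0.78 0.06 0 0 0 -1;-0.89 -0.78 0.06 0 0 0 -1;-0.89 -0.78 0.06 0 0 0 -1;-0.89 -0.78 0.06 0 0 0 -1;-0.89 -0.78 0.06 0 0 0 -1'
python3 -m jog '-0.89 -0.78 0.06 0 0 0 -1;-0.89 -0.78 0.06 0 0 0 -1;-0.89 -0.78 0.06 0 0 0 -1;-0.89 -0.78 0.06 0 0 0 -1;-0.89 -0.78 0.06 0 0 0 -1'
python3 -m jog '-0.89 -0.78 0.06 0 0 0 -1;-0.89 -0.78 0.06 0 0 0 -1;-0.89 -0.78 0.06 0 0 0 -1;-0.89 -0.78 0.06 0 0 0 -1;-0.89 -0.78 0.06 0 0 0 -1;-0.89 -0.78 0.06 0 0 0 -1;-0.89 -0.78 0.06 0 0 0 -1'
python3 - <<'E'
from h import *
c=cam("wrist");img=get_image("wrist");save("wpot.png",img)
np.savez("wpot.npz",*c,img=img)
for t in("pot","pot_floor"):
  for r in pinpoint(t,"wrist")[:3]: print(t,w(c,r["xyz"]).round(1),round(r["confidence"],2))
plan(535,-230,200)
E
```

```text
t: 1.3
ee_pos: [281.1, 413.8, 227.6]
orientation: [0.361, 3.121, -0.001]
ft_force: [0.3, 1.0, 0.2]
width: 87.5
grasp_force: 0.0
t: 1.8
ee_pos: [419.2, 221.4, 215.9]
orientation: [0.362, 3.12, 0.0]
ft_force: [0.3, -0.7, -0.6]
width: 87.7
grasp_force: 0.0
t: 2.5
ee_pos: [555.5, 30.7, 203.4]
orientation: [-0.363, -3.12, -0.0]
ft_force: [-0.8, -0.5, 0.7]
width: 87.9
grasp_force: 0.0
pot [ 364.2 -141.6    0. ] 0.85
pot [559.2  30.8   1.9] 0.65
pot_floor [ 357.9 -139.5   10.3] 0.92
pot_floor [555.1  33.9  11.1] 0.88
shift frac [-0.2004 -1.2999  0.0183] yaw now 76.91 tilt [-0.03  0.01] z [554.9  32.3 203.7] q [ 0.04  0.37  1.81  0.    0.96 -1.31]
```

View pics/wpot.png

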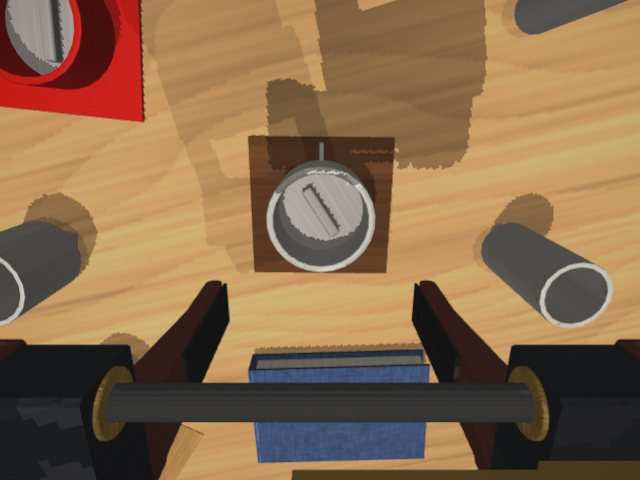

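The pot is centred around (321,216) with its tab up at (321,150). The bar runs from about (307,187) to (338,234).

```bash
cat >> h.py <<'E'
def circ(P):
    A=np.c_[2*P[:,:2],np.ones(len(P))];s=np.linalg.lstsq(A,(P[:,:2]**2).sum(1),rcond=None)[0]
    return s[:2],np.sqrt(s[2]+s[0]**2+s[1]**2)
def rim(c,img,box,z,thr,rr):
    """centre of a rim: bright pixels in box, back-projected to height z, robust circle fit to outer radius-ish rr"""
    x0,y0,x1,y1=box;m=img[y0:y1,x0:x1].min(2)>thr
    v,u=np.nonzero(m);P=ray(c,np.c_[u+x0,v+y0],z)
    ctr,r=circ(P)
    for k in range(8):
        d=np.hypot(*(P[:,:2]-ctr).T); ok=abs(d-rr)<max(6-k,2.5)
        if ok.sum()<20: break
        ctr,r=circ(P[ok])
    return ctr.round(1),round(r,1),int(ok.sum())
E
python3 - <<'E'
from h import *
f=np.load("wpot.npz");c=[f["arr_%d"%i] for i in range(4)];img=f["img"]
for thr in(150,180,200): print(rim(c,img,(255,140,390,280),50,thr,42))
b=ray(c,[(303.5,187),(310,184),(333,237),(340,233)],20);print(b.round(1))
a=np.degrees(np.arctan2(*(b[2]+b[3]-b[0]-b[1])[[1,0]]));print("bar",a,"mid",b.mean(0))
p=ray(c,[(249,137),(395,138),(386,272),(255,271)],4);print(p.round(1),p.mean(0))
t=ray(c,[(321,142),(322,160)],5);print("tab",t.round(1))
crop=cv2.resize(img[130:290,240:410],None,fx=4.5,fy=3.75*1.2/1.2*1.0,interpolation=cv2.INTER_CUBIC);print(crop.shape)
E
```

```text
(array([553.9,  32.1]), np.float64(41.6), 1191)
(array([553.8,  31.7]), np.float64(41.4), 362)
(array([554.2,  32.4]), np.float64(41.1), 26)
[[528.2  23.1  20. ]
 [526.9  29.2  20. ]
 [578.8  38.2  20. ]
 [576.6  45.2  20. ]]
bar 17.215798205077906 mid [552.61249821  33.92766181  20.        ]
[[476.8 -14.3   4. ]
 [507.  110.8   4. ]
 [631.1  80.5   4. ]
 [600.7 -44.8   4. ]] [553.89526409  33.046056     4.        ]
tab [[495.4  46.5   5. ]
 [510.8  43.8   5. ]]
(600, 765, 3)
```

```bash
python3 -m jog '-0.1 -0.65 0 0 0 0 -1;-0.1 -0.65 0 0 0 0 -1;-0.1 -0.65 0 0 0 0 -1'
python3 -m jog '-0.1 -0.65 0 0 0 0 -1;-0.1 -0.65 0 0 0 0 -1;-0.1 -0.65 0 0 0 0 -1;-0.1 -0.65 0 0 0 0 -1;-0.1 -0.65 0 0 0 0 -1'
python3 - <<'E'
from h import *
c=cam("wrist");img=get_image("wrist")
np.savez("wcup.npz",*c,img=img)
for r in pinpoint("cup_large","wrist")[:2]+pinpoint("cup_large_slot","wrist")[:2]: print(w(c,r["xyz"]).round(1),round(r["confidence"],2))
f=np.load("wpot.npz")["img"]
o=outline_of("cup_large","wrist")[0];v,u=np.nonzero(o["mask"]);print(u.min(),u.max(),v.min(),v.max())
um,vm=int(u.mean()),int(v.mean()); um0,vm0=max(um-80,0),max(vm-100,0)
A=cv2.resize(f[130:290,245:405],(400,400),interpolation=cv2.INTER_CUBIC)
B=cv2.resize(img[vm0:vm0+160,um0:um0+160],(400,400),interpolation=cv2.INTER_CUBIC);print(um0,vm0)
save("crops.png",np.hstack([A,B]))
E
```

```text
t: 2.95
ee_pos: [544.9, -100.6, 204.0]
orientation: [0.357, 3.121, -0.001]
ft_force: [-0.3, -0.2, -0.9]
width: 87.7
grasp_force: 0.0
t: 3.45
ee_pos: [535.2, -230.2, 203.7]
orientation: [-0.36, -3.121, -0.001]
ft_force: [-0.2, 0.3, 0.9]
width: 87.8
grasp_force: 0.0
[ 536.7 -232.5   -2. ] 0.88
[ 536.5 -231.1   11.5] 0.97
272 363 176 281
237 129
```

View pics/crops.png

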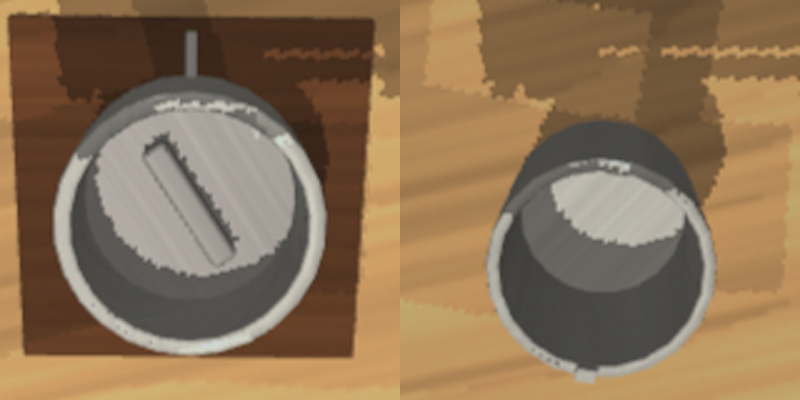

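Left crop: the bar's edges run (146,160)→(216,265) and (165,142)→(237,252). Right crop: one pip shows at the bottom of the rim, (585,376), and the far one is lost in glare near (615,165).

```bash
python3 - <<'E'
from h import *
f=np.load("wpot.npz");c=[f["arr_%d"%i] for i in range(4)]
q=lambda x,y,o:(o[0]+(x+.5)/2.5-.5,o[1]+(y+.5)/2.5-.5)
b=ray(c,[q(146,160,(245,130)),q(165,142,(245,130)),q(216,265,(245,130)),q(237,252,(245,130))],20)
print(b.round(1)[:,:2].tolist(),b.mean(0).round(1))
for i,j in((0,2),(1,3)): print(np.degrees(np.arctan2(*(b[j]-b[i])[[1,0]])).round(1))
f=np.load("wcup.npz");c=[f["arr_%d"%i] for i in range(4)];img=f["img"]
for t in(130,150,180):print(rim(c,img,(265,165,370,285),85,t,32))
p=ray(c,[q(185,375,(237,129))],87)[0];print(p.round(1))
C=rim(c,img,(265,165,370,285),85,150,32)[0];print("pip ang",np.degrees(np.arctan2(*(p[:2]-C)[::-1])).round(1),np.hypot(*(p[:2]-C)))
s=get_obs();J=img.astype(int)
# rim brightness by angle at r 32 z 88 to find the pips: radial extent of bright pixels just outside rim
x=np.arange(0,360,3);
def px(P): return cv2.projectPoints((np.array(P)-c[3])@c[2],np.zeros(3),np.zeros(3),c[0],c[1])[0].reshape(-1,2)
for a in x:
    pass
E
```

```text
[[533.8, 21.3], [529.2, 29.3], [577.2, 36.8], [574.1, 45.3]] [553.6  33.2  20. ]
19.6
19.5
(array([ 536.2, -231.9]), np.float64(31.6), 904)
(array([ 536.2, -232.1]), np.float64(31.4), 647)
(array([ 507.6, -220.4]), np.float64(2.7), 0)
[ 565.6 -243.6   87. ]
pip ang -21.4 31.57456938800956
```

```bash
python3 - <<'E'
from h import *
plan(536.3,-232,68,68.6)
E
```

```text
shift frac [-0.0067 -0.0124  0.6787] yaw now 76.96 tilt [-0.01  0.01] z [ 535.6 -229.3  203.8] q [-0.43  0.41  1.75  0.    0.98 -1.77]
turn deg 8.36 frac 0.2787
```

```bash
python3 -m jog '-0.005 -0.005 0.3 0 0 0.28 -1;-0.005 -0.005 0.5 0 0 0.28 -1;-0.005 -0.005 0.6 0 0 0.28 -1;-0.005 -0.005 0.68 0 0 0.28 -1;-0.005 -0.005 0.68 0 0 0.28 -1;-0.005 -0.005 0.68 0 0 0.28 1;-0.005 -0.005 0.68 0 0 0.28 1;-0.005 -0.005 0.68 0 0 0.28 1'
python3 -m jog '0 0 0 0 0 0 1;0 0 0 0 0 0 1;0 0 0 0 0 0 1'
python3 - <<'E'
from h import *
plan(554,32.3,150)
E
```

```text
t: 4.45
ee_pos: [537.2, -232.7, 69.2]
orientation: [0.587, 3.083, -0.001]
ft_force: [0.1, -0.1, 2.4]
width: 68.6
grasp_force: 30.0
t: 4.75
ee_pos: [537.2, -232.7, 69.2]
orientation: [0.588, 3.083, -0.001]
ft_force: [-0.4, 0.5, 6.4]
width: 69.1
grasp_force: 30.0
shift frac [ 0.4082  1.2632 -0.4052] yaw now 68.42 tilt [ 0.15 -0.06] z [ 537.2 -232.7   69.2] q [-0.43  0.6   1.81  0.    0.72 -1.62]
```

```bash
python3 -m jog '0 0 -0.25 0 0 0 1;0 0 -0.5 0 0 0 1;0 0 -0.5 0 0 0 1;0 0 -0.5 0 0 0 1'; python3 - <<'E'
from h import *
T=np.array(camera_model("wrist")["tool_from_camera"])
a=np.radians(76.87);Rt=np.c_[[-np.sin(a),np.cos(a),0],[np.cos(a),np.sin(a),0],[0,0,-1]]
Rt[:,0]=np.cross(Rt[:,1],Rt[:,2]);print(Rt.round(3).tolist())
def load(n,tcp):
    f=np.load(n);c=[f["arr_%d"%i] for i in range(4)];print((c[3]-(Rt@T[:3,3]+tcp)).round(2))
    c[2]=Rt@T[:3,:3];c[3]=Rt@T[:3,3]+tcp;return c,f["img"]
c,img=load("wpot.npz",[555.8,31.4,203.7]);print("pot",rim(c,img,(255,140,390,280),50,150,42),rim(c,img,(255,140,390,280),50,180,42))
q=lambda x,y,o:(o[0]+(x+.5)/2.5-.5,o[1]+(y+.5)/2.5-.5)
b=ray(c,[q(*p,(245,130)) for p in((146,160),(165,142),(216,265),(237,252))],20);print(b.mean(0).round(1))
print(ray(c,[(249,137),(395,138),(386,272),(255,271)],4).mean(0).round(1))
c,img=load("wcup.npz",[535.6,-230.9,203.7]);print("cup",rim(c,img,(265,165,370,285),85,130,32),rim(c,img,(265,165,370,285),85,150,32))
o=np.array([get_obs()["ee_pos"] for _ in range(3)]);print(o)
E
```

```text
t: 5.15
ee_pos: [536.7, -232.5, 169.1]
orientation: [0.587, 3.083, -0.001]
ft_force: [0.4, 0.7, -2.0]
width: 68.5
grasp_force: 30.0
[[-0.974, 0.227, 0.0], [0.227, 0.974, 0.0], [0.0, 0.0, -1.0]]
[-0.02 -0.51 -0.24]
pot (array([554.3,  32.8]), np.float64(41.7), 1204) (array([554.2,  32.4]), np.float64(41.5), 362)
[554.   33.8  20. ]
[554.3  33.7   4. ]
[-0.27  0.69  0.03]
cup (array([ 536.5, -232.6]), np.float64(31.6), 903) (array([ 536.6, -232.8]), np.float64(31.5), 647)
[[ 536.65895929 -232.51849484  169.05368483]
 [ 536.65895929 -232.51849484  169.05368483]
 [ 536.65895929 -232.51849484  169.05368483]]
```

```bash
python3 -m jog '0.2 0.3 0 0 0 0 1;0.4 0.6 0 0 0 0 1;0.4 0.6 0 0 0 0 1;0.4 0.6 0 0 0 0 1'
python3 -m jog '0.0023 0.6665 0 0 0 -1 1;0.0023 0.6665 0 0 0 -1 1;0.0023 0.6665 0 0 0 -1 1;0.0023 0.6665 0 0 0 -1 1;0.0023 0.6665 0 0 0 -1 1'
python3 -m jog '0 0 0 0 0 -0.363 1;0 0 0 0 0 -0.363 1;0 0 0 0 0 -0.363 1;0 0 0 0 0 -0.363 1'
python3 - <<'E'
from h import *
plan(554.1,33.1,168,109.5)
c=cam("wrist");img=get_image("wrist");np.savez("wheld.npz",*c,img=img);save("held.png",img)
E
```

```text
t: 5.55
ee_pos: [502.3, -86.9, 165.5]
orientation: [-0.581, -3.081, -0.001]
ft_force: [0.1, -0.6, -2.5]
width: 68.7
grasp_force: 30.0
t: 6.05
ee_pos: [553.7, 33.4, 165.9]
orientation: [0.234, -3.13, 0.0]
ft_force: [-0.5, 0.5, -1.2]
width: 68.7
grasp_force: 30.0
t: 6.45
ee_pos: [553.9, 32.1, 167.0]
orientation: [0.521, -3.097, -0.0]
ft_force: [-0.3, 0.3, -1.9]
width: 68.7
grasp_force: 30.0
shift frac [-0.0028  0.0045 -0.0052] yaw now 109.11 tilt [-0.08 -0.01] z [553.9  32.1 167. ] q [ 0.04  0.42  1.84 -0.    0.89 -1.87]
turn deg -0.39 frac -0.0131
```

View pics/held.png

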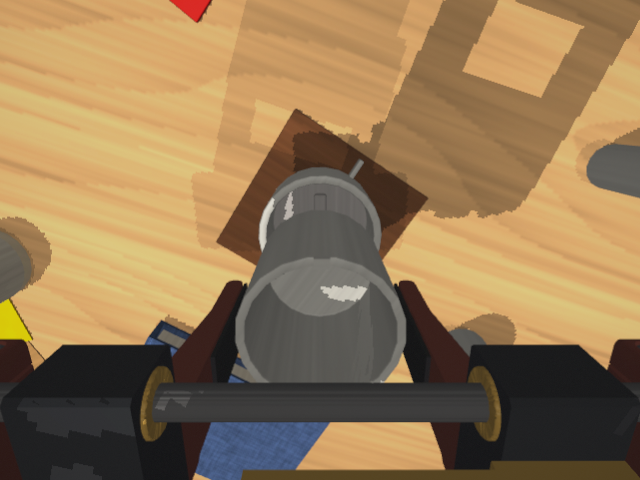

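The held cup spans columns 236–406, and the pot rim below spans 260–381 with the bar end upright at (320,200). So it's centred sideways and the bar is in line with the slot. Next I check the fore-aft direction.

```bash
python3 - <<'E'
from h import *
m=camera_model("wrist");T=np.array(m["tool_from_camera"]);K,d,_,_=cam("wrist")
th=np.linspace(0,2*np.pi,361)
def ext(r,z,x0=0,y0=0):
    P=np.c_[x0+r*np.cos(th),y0+r*np.sin(th),np.full(361,z)]
    p=cv2.projectPoints((P-T[:3,3])@T[:3,:3],np.zeros(3),np.zeros(3),K,d)[0].reshape(-1,2)
    return np.r_[p.min(0),p.max(0)].round(1)
print("cup rim outer",ext(34,-17.3),ext(34,-17.3,2));print("pot rim outer",ext(45,167.7-50),ext(45,167.7-50,2))
img=np.load("wheld.npz")["img"];print(img[250:270,321].tolist());print(img[160:190,321,0].tolist());print(img[210,250:275,0].tolist(),img[210,370:390,0].tolist()); print(img[320,228:250,0].tolist(),img[320,395:412,0].tolist())
E
```

```text
cup rim outer [230.8 260.2 406.2 412.8] [230.5 255.  406.6 408.9]
pot rim outer [257.5 174.5 381.2 292.5] [257.4 171.6 381.4 290.1]
[[89, 88, 82], [89, 88, 84], [89, 87, 83], [89, 88, 83], [89, 88, 83], [89, 88, 83], [89, 88, 84], [90, 88, 83], [97, 96, 91], [113, 111, 105], [121, 119, 112], [121, 120, 113], [121, 120, 114], [122, 120, 113], [120, 118, 112], [120, 118, 112], [120, 118, 112], [121, 119, 112], [121, 119, 113], [122, 119, 113]]
[80, 80, 75, 67, 64, 62, 66, 80, 91, 91, 92, 92, 92, 93, 92, 101, 125, 136, 136, 134, 131, 127, 122, 108, 99, 102, 102, 102, 102, 103]
[98, 99, 101, 101, 100, 100, 99, 99, 98, 97, 96, 95, 95, 124, 181, 214, 219, 219, 214, 207, 201, 192, 160, 92, 82] [124, 125, 126, 126, 124, 110, 75, 61, 63, 65, 66, 68, 67, 67, 67, 66, 65, 64, 63, 62]
[26, 25, 24, 21, 21, 20, 23, 72, 118, 121, 121, 120, 119, 118, 118, 115, 104, 80, 73, 74, 74, 75] [77, 93, 113, 118, 119, 119, 119, 119, 120, 119, 103, 47, 22, 22, 22, 24, 26]
```

```bash
python3 -m jog '-0.003 0 0.1 0 0 0 1;-0.003 0 0.2 0 0 0 1;-0.003 0 0.24 0 0 0 1;-0.003 0 0.27 0 0 0 1;-0.003 0 0.3 0 0 0 1;-0.003 0 0.33 0 0 0 1;-0.003 0 0.36 0 0 0 1;-0.003 0 0.36 0 0 0 1'
python3 -m jog '0 0 0.01 0 0 0 1;0 0 0.015 0 0 0 1;0 0 0.02 0 0 0 1;0 0 0.025 0 0 0 1;0 0 0.03 0 0 0 1'
```

```text
t: 7.3
ee_pos: [554.7, 33.1, 95.1]
orientation: [0.527, -3.096, -0.0]
ft_force: [0.1, 0.1, -1.3]
width: 68.8
grasp_force: 30.0
t: 7.8
ee_pos: [555.1, 33.1, 89.7]
orientation: [-0.527, 3.097, -0.0]
ft_force: [-0.3, 0.5, -1.7]
width: 68.5
grasp_force: 30.0
```

Commanded 89.7, no contact yet. Creeping down.

```bash
python3 -m jog '0 0 0.005 0 0 0 1;0 0 0.01 0 0 0 1;0 0 0.012 0 0 0 1;0 0 0.014 0 0 0 1'; python3 -m jog '0 0 0.004 0 0 0 1;0 0 0.007 0 0 0 1;0 0 0.01 0 0 0 1'
```

```text
t: 8.2
ee_pos: [555.0, 33.1, 86.8]
orientation: [-0.527, 3.097, -0.0]
ft_force: [-0.3, 0.4, -1.3]
width: 68.7
grasp_force: 30.0
t: 8.5
ee_pos: [555.1, 33.1, 84.9]
orientation: [-0.527, 3.097, -0.0]
ft_force: [0.6, -0.7, -2.0]
width: 68.7
grasp_force: 30.0
```

```bash
python3 -m jog '0 0 0.005 0 0 0 1;0 0 0.01 0 0 0 1;0 0 0.015 0 0 0 1;0 0 0.02 0 0 0 1;0 0 0.025 0 0 0 1'; python3 -m jog '0 0 0.004 0 0 0 1;0 0 0.008 0 0 0 1;0 0 0.01 0 0 0 1'
```

```text
t: 9.0
ee_pos: [555.0, 33.1, 79.8]
orientation: [0.527, -3.097, 0.0]
ft_force: [-0.7, 0.5, -1.3]
width: 69.1
grasp_force: 30.0
t: 9.3
ee_pos: [555.2, 33.1, 79.0]
orientation: [-0.527, 3.097, 0.0]
ft_force: [-4.6, -1.2, 15.4]
width: 68.7
grasp_force: 30.0
```

```bash
python3 -m jog '0 0 -0.005 0 0 0 1;0 0 -0.005 0 0 0 -1;0 0 -0.005 0 0 0 -1;0 0 -0.005 0 0 0 -1;0 0 -0.005 0 0 0 -1'; python3 -m jog '0 0 -0.1 0 0 0 -1;0 0 -0.3 0 0 0 -1;0 0 -0.5 0 0 0 -1;0 0 -0.6 0 0 0 -1;0 0 -0.6 0 0 0 -1'
python3 - <<'E'
from h import *
c=cam("wrist");img=get_image("wrist");save("home.png",img[100:400,150:490])
np.savez("whome.npz",*c,img=img)
for r in pinpoint("cup_large","wrist")[:2]+pinpoint("cup_large_slot","wrist")[:2]: print(w(c,r["xyz"]).round(1),round(r["confidence"],2))
for t in(130,150): print(rim(c,img,(240,100,400,300),95,t,32))
for n in("top","scene"):
    cc=cam(n);get_image(n)
    for t in("cup_medium","cup_small"):
        for r in pinpoint(t,n)[:1]: print(n,t,w(cc,r["xyz"]).round(1))
plan(634,200,215)
E
```

```text
t: 9.8
ee_pos: [555.0, 33.1, 78.7]
orientation: [0.527, -3.097, 0.0]
ft_force: [1.0, 0.3, 0.2]
width: 87.7
grasp_force: 0.0
t: 10.3
ee_pos: [557.0, 33.2, 202.0]
orientation: [-0.526, 3.091, -0.001]
ft_force: [0.1, -0.1, -0.5]
width: 88.1
grasp_force: 0.0
[551.4  32.6   9.1] 0.83
[552.4  32.   19.8] 0.57
(array([554.6,  25.6]), np.float64(32.0), 350)
(array([554.8,  24.4]), np.float64(31.9), 276)
scene cup_medium [632.2 199.1   0.7]
shift frac [-0.6507  0.6562 -0.0863] yaw now 109.32 tilt [-0.1 -0. ] z [554.6  33.1 197.9] q [ 0.04  0.38  1.82  0.    0.95 -1.87]
```

View pics/home.png

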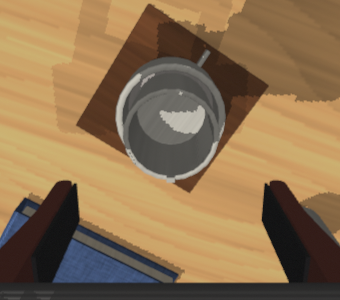

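The large cup sits in the pot with its pips at crop (180,93) and (171,180). The networks put its origin at z≈9 and its slot at z≈20. The lift-to-home difference of 9.8 mm confirms it is home on the bar. Next is the medium cup.

```bash
python3 -m jog '-0.3 0.3 -0.05 0 0 0 -1;-0.65 0.655 -0.1 0 0 0 -1;-0.65 0.655 -0.1 0 0 0 -1;-0.65 0.655 -0.1 0 0 0 -1;-0.65 0.655 -0.1 0 0 0 -1;-0.65 0.655 -0.1 0 0 0 -1'
python3 - <<'E'
from h import *
c=cam("wrist");img=get_image("wrist");np.savez("wmed.npz",*c,img=img)
for r in pinpoint("cup_medium","wrist")[:2]: print(w(c,r["xyz"]).round(1),round(r["confidence"],2))
o=outline_of("cup_medium","wrist")[0];v,u=np.nonzero(o["mask"]);b=(u.min()-3,v.min()-3,u.max()+3,v.max()+3);print(b)
for t in(120,140,160): print(rim(c,img,b,105,t,24))
f=np.load("whome.npz");h=[f["arr_%d"%i] for i in range(4)];p=ray(h,[(330,193),(321,280)],97);print(p.round(1),p.mean(0))
x0,y0=b[0]-10,b[1]-10
save("med.png",cv2.resize(img[y0:b[3]+10,x0:b[2]+10],None,fx=3,fy=3));print(x0,y0)
plan(634,200,90)
E
```

```text
t: 11.35
ee_pos: [633.8, 200.0, 217.9]
orientation: [0.529, -3.095, 0.001]
ft_force: [-0.1, -0.7, -0.6]
width: 87.7
grasp_force: 0.0
[634.2 202.   -0.7] 0.86
(np.int64(281), np.int64(178), np.int64(358), np.int64(274))
(array([634.3, 199.9]), np.float64(23.9), 484)
(array([634.1, 199.8]), np.float64(23.8), 369)
(array([634.1, 199.6]), np.float64(23.7), 237)
[[522.6  28.5  97. ]
 [584.5  43.9  97. ]] [553.57399263  36.20548421  97.        ]
271 168
shift frac [-0.0058  0.0072  0.6417] yaw now 109.26 tilt [-0.08 -0.04] z [633.6 198.3 218.3] q [ 0.29  0.5   1.55 -0.    1.09 -1.62]
```

View pics/med.png

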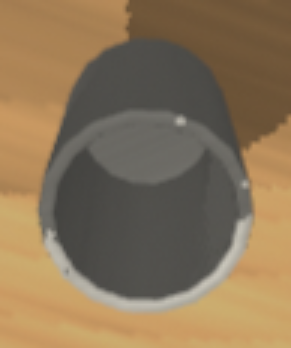

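Medium cup: rim fit gives (634.2,199.8), and the rim is clear and round in the crop. Grasping it high, with the tips at cup height of about 75.

```bash
python3 -m jog '-0.002 0 0.2 0 0 0 -1;-0.002 0 0.4 0 0 0 -1;-0.002 0 0.55 0 0 0 -1;-0.002 0 0.633 0 0 0 -1;-0.002 0 0.633 0 0 0 -1;-0.002 0 0.633 0 0 0 1;-0.002 0 0.633 0 0 0 1;-0.002 0 0.633 0 0 0 1'
python3 -m jog '0 0 0 0 0 0 1;0 0 0 0 0 0 1;0 0 0 0 0 0 1;0 0 0 0 0 0 1;0 0 0 0 0 0 1'
python3 -m jog '0 0 -0.2 0 0 0 1;0 0 -0.4 0 0 0 1;0 0 -0.6 0 0 0 1;0 0 -0.6 0 0 0 1;0 0 -0.6 0 0 0 1'
```

```text
t: 12.3
ee_pos: [635.8, 200.1, 94.1]
orientation: [-0.527, 3.094, 0.0]
ft_force: [0.1, -0.6, -0.1]
width: 67.2
grasp_force: 0.0
t: 12.8
ee_pos: [635.2, 200.0, 93.1]
orientation: [-0.527, 3.096, 0.0]
ft_force: [-1.7, -0.6, 5.0]
width: 51.0
grasp_force: 30.0
t: 13.3
ee_pos: [634.7, 199.9, 212.7]
orientation: [-0.527, 3.096, 0.0]
ft_force: [-0.6, 0.7, -2.0]
width: 51.5
grasp_force: 30.0
```

```bash
python3 -m jog '0.2 -0.2 -0.05 0 0 0 1;0.4 -0.4 -0.05 0 0 0 1;0.652 -0.655 -0.05 0 0 0 1;0.652 -0.655 -0.05 0 0 0 1;0.652 -0.655 -0.05 0 0 0 1;0.652 -0.655 -0.05 0 0 0 1;0.652 -0.655 -0.05 0 0 0 1'
python3 - <<'E'
from h import *
c=cam("wrist");img=get_image("wrist");np.savez("wm2.npz",*c,img=img);save("m2.png",cv2.resize(img[150:400,200:440],None,fx=2.4,fy=2.4))
plan(554.7,33.3,222)
E
```

```text
t: 14.0
ee_pos: [555.0, 33.8, 221.2]
orientation: [0.528, -3.096, -0.001]
ft_force: [0.2, 1.1, -1.0]
width: 51.5
grasp_force: 30.0
shift frac [ 0.0034 -0.0024 -0.0028] yaw now 109.38 tilt [-0.06  0.01] z [555.2  34.  221.4] q [ 0.04  0.35  1.8   0.    1.   -1.87]
```

View pics/m2.png

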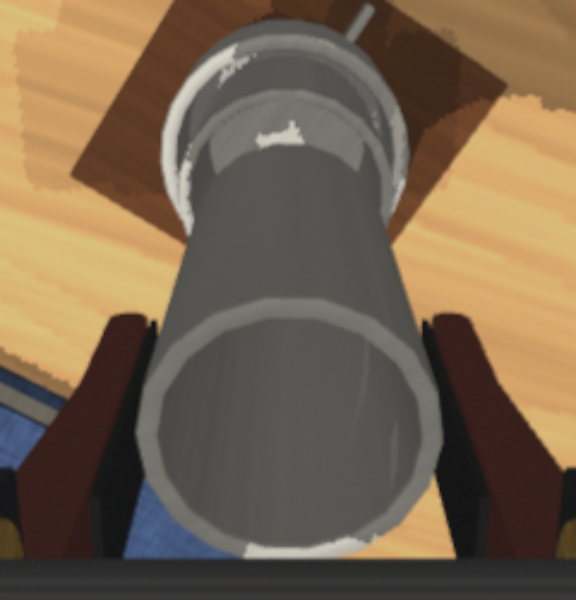

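Held medium rim spans crop columns 137–442. The large cup's rim runs from about 185 to 393, with its top at row 90. The pair looks centred sideways; checking fore-aft.

```bash
python3 - <<'E'
from h import *
m=camera_model("wrist");T=np.array(m["tool_from_camera"]);K,d,_,_=cam("wrist")
th=np.linspace(0,2*np.pi,361)
def ext(r,z,x0=0):
    P=np.c_[x0+r*np.cos(th),r*np.sin(th),np.full(361,z)]
    p=cv2.projectPoints((P-T[:3,3])@T[:3,:3],np.zeros(3),np.zeros(3),K,d)[0].reshape(-1,2)
    return ((np.r_[p.min(0),p.max(0)]-[200,150,200,150])*2.4).round(0)
for x in(0,2): print("held",ext(26,-13,x),"large",ext(34,127,x),"pot",ext(45,172,x))
print(ext(34,117))
E
```

```text
held [128. 302. 441. 575.] large [178.  91. 395. 299.] pot [162.  35. 412. 278.]
held [128. 290. 442. 566.] large [178.  84. 395. 293.] pot [162.  30. 412. 273.]
[174.  97. 399. 311.]
```

```bash
python3 -m jog '-0.003 0 0.1 0 0 0 1;-0.003 0 0.18 0 0 0 1;-0.003 0 0.24 0 0 0 1;-0.003 0 0.3 0 0 0 1;-0.003 0 0.36 0 0 0 1;-0.003 0 0.42 0 0 0 1;-0.003 0 0.47 0 0 0 1;-0.003 0 0.48 0 0 0 1'
python3 -m jog '0 0 0.005 0 0 0 1;0 0 0.01 0 0 0 1;0 0 0.015 0 0 0 1;0 0 0.02 0 0 0 1'; python3 -m jog '0 0 0.005 0 0 0 1;0 0 0.01 0 0 0 1;0 0 0.01 0 0 0 1'
```

```text
t: 14.85
ee_pos: [554.9, 33.2, 124.9]
orientation: [0.527, -3.095, -0.0]
ft_force: [-0.0, -0.5, -0.9]
width: 51.7
grasp_force: 30.0
t: 15.25
ee_pos: [555.9, 33.3, 122.6]
orientation: [-0.527, 3.096, -0.0]
ft_force: [0.6, 0.8, -1.3]
width: 51.9
grasp_force: 30.0
t: 15.55
ee_pos: [555.5, 33.3, 120.2]
orientation: [0.527, -3.097, 0.0]
ft_force: [-0.9, 0.6, -0.7]
width: 51.5
grasp_force: 30.0
```

```bash
python3 -m jog '0 0 0.005 0 0 0 1;0 0 0.008 0 0 0 1;0 0 0.008 0 0 0 1'; python3 -m jog '0 0 0.003 0 0 0 1;0 0 0.006 0 0 0 1'
```

```text
t: 15.85
ee_pos: [555.8, 33.3, 119.0]
orientation: [-0.527, 3.097, -0.0]
ft_force: [-1.0, 0.3, 3.3]
width: 51.4
grasp_force: 30.0
t: 16.05
ee_pos: [556.2, 33.4, 118.8]
orientation: [-0.527, 3.096, -0.0]
ft_force: [-4.4, -0.1, 17.9]
width: 51.3
grasp_force: 30.0
```

```bash
python3 -m jog '0 0 -0.005 0 0 0 1;0 0 -0.005 0 0 0 -1;0 0 -0.005 0 0 0 -1;0 0 -0.005 0 0 0 -1;0 0 -0.005 0 0 0 -1;0 0 -0.005 0 0 0 -1'; python3 -m jog '0 0 -0.1 0 0 0 -1;0 0 -0.3 0 0 0 -1;0 0 -0.5 0 0 0 -1;0 0 -0.6 0 0 0 -1;0 0 -0.6 0 0 0 -1;0 0 -0.6 0 0 0 -1'
python3 - <<'E'
from h import *
plan(434,240,240)
E
```

```text
t: 16.65
ee_pos: [555.5, 33.3, 118.3]
orientation: [0.527, -3.097, -0.0]
ft_force: [0.6, -0.1, -0.3]
width: 86.4
grasp_force: 0.0
t: 17.25
ee_pos: [555.3, 33.3, 238.1]
orientation: [-0.527, 3.097, -0.0]
ft_force: [-1.2, -0.2, 0.8]
width: 88.0
grasp_force: 0.0
shift frac [ 0.2304  1.1761 -0.0094] yaw now 109.33 tilt [ 0.01 -0.  ] z [555.3  33.3 238.1] q [ 0.04  0.32  1.78 -0.    1.03 -1.87]
```

```bash
python3 -m jog '0.115 0.588 0 0 0 0 -1;0.115 0.588 0 0 0 0 -1;0.115 0.588 0 0 0 0 -1'
python3 -m jog '0.115 0.588 0 0 0 0 -1;0.115 0.588 0 0 0 0 -1;0.115 0.588 0 0 0 0 -1;0.115 0.588 0 0 0 0 -1;0.115 0.588 0 0 0 0 -1;0.115 0.588 0 0 0 0 -1'
python3 - <<'E'
from h import *
c=cam("wrist");img=get_image("wrist");np.savez("wsm.npz",*c,img=img)
for r in pinpoint("cup_small","wrist")[:2]: print(w(c,r["xyz"]).round(1),round(r["confidence"],2))
o=outline_of("cup_small","wrist")[0];v,u=np.nonzero(o["mask"]);b=(u.min()-3,v.min()-3,u.max()+3,v.max()+3);print(b)
for t in(110,120,140,160): print(rim(c,img,b,135,t,16))
plan(434,240,121)
E
```

```text
t: 17.55
ee_pos: [491.7, 138.4, 236.2]
orientation: [0.528, -3.092, -0.0]
ft_force: [-0.4, -0.3, -0.2]
width: 87.8
grasp_force: 0.0
t: 18.15
ee_pos: [434.5, 239.1, 237.6]
orientation: [0.526, -3.096, 0.001]
ft_force: [1.2, -0.1, -0.1]
width: 87.8
grasp_force: 0.0
[432.2 239.8  -0.5] 0.82
(np.int64(293), np.int64(183), np.int64(349), np.int64(268))
(array([434.4, 240. ]), np.float64(15.7), 304)
(array([434.3, 239.9]), np.float64(15.6), 276)
(array([434.6, 240. ]), np.float64(15.3), 197)
(array([434.1, 239.4]), np.float64(15.6), 92)
shift frac [0.002  0.0057 0.5859] yaw now 109.23 tilt [-0.02 -0.02] z [434.8 239.1 238.2] q [ 0.48  0.24  1.91 -0.    1.   -1.43]
```

```bash
python3 -m jog '0.001 0.004 0.2 0 0 0 -1;0.001 0.004 0.4 0 0 0 -1;0.001 0.004 0.5 0 0 0 -1;0.001 0.004 0.577 0 0 0 -1;0.001 0.004 0.577 0 0 0 -1;0.001 0.004 0.577 0 0 0 1;0.001 0.004 0.577 0 0 0 1;0.001 0.004 0.577 0 0 0 1'
python3 -m jog '0 0 0 0 0 0 1;0 0 0 0 0 0 1;0 0 0 0 0 0 1;0 0 0 0 0 0 1;0 0 0 0 0 0 1;0 0 0 0 0 0 1;0 0 0 0 0 0 1'
```

```text
t: 19.1
ee_pos: [434.6, 240.9, 124.1]
orientation: [-0.527, 3.095, 0.001]
ft_force: [0.2, 0.4, -0.4]
width: 67.5
grasp_force: 0.0
t: 19.8
ee_pos: [433.9, 240.8, 123.1]
orientation: [-0.527, 3.097, 0.0]
ft_force: [-0.6, 1.3, 1.2]
width: 35.0
grasp_force: 30.0
```

```bash
python3 -m jog '0 0 -0.2 0 0 0 1;0 0 -0.4 0 0 0 1;0 0 -0.6 0 0 0 1;0 0 -0.8 0 0 0 1;0 0 -0.8 0 0 0 1;0 0 -0.8 0 0 0 1'
python3 -m jog '-0.05 -0.2 0 0 0 0 1;-0.1 -0.4 0 0 0 0 1;-0.116 -0.59 0 0 0 0 1;-0.116 -0.59 0 0 0 0 1'
python3 -m jog '-0.05 -0.2 0 0 0 0 1;-0.1 -0.4 0 0 0 0 1;-0.115 -0.59 0 0 0 0 1;-0.115 -0.59 0 0 0 0 1;-0.115 -0.59 0 0 0 0 1;-0.115 -0.59 0 0 0 0 1'
python3 - <<'E'
from h import *
c=cam("wrist");img=get_image("wrist");save("s2.png",cv2.resize(img[150:400,200:440],None,fx=2.4,fy=2.4))
plan(555.3,33.3,283)
m=camera_model("wrist");T=np.array(m["tool_from_camera"]);K,d,_,_=cam("wrist")
th=np.linspace(0,2*np.pi,361)
def ext(r,z,x0=0):
    P=np.c_[x0+r*np.cos(th),r*np.sin(th),np.full(361,z)]
    p=cv2.projectPoints((P-T[:3,3])@T[:3,:3],np.zeros(3),np.zeros(3),K,d)[0].reshape(-1,2)
    return ((np.r_[p.min(0),p.max(0)]-[200,150,200,150])*2.4).round(0)
for x in(0,2): print("held",ext(18,-13,x),"med",ext(26,283-131,x),"large",ext(34,283-95,x))
E
```

```text
t: 20.4
ee_pos: [433.9, 240.7, 283.4]
orientation: [-0.527, 3.096, 0.001]
ft_force: [-0.1, -0.4, -2.5]
width: 35.5
grasp_force: 30.0
t: 20.8
ee_pos: [495.2, 133.6, 280.7]
orientation: [0.521, -3.094, 0.002]
ft_force: [-0.6, 0.4, -0.5]
width: 35.2
grasp_force: 30.0
t: 21.4
ee_pos: [554.4, 34.3, 281.8]
orientation: [0.528, -3.094, -0.001]
ft_force: [-0.6, 0.7, -1.4]
width: 35.5
grasp_force: 30.0
shift frac [-0.0013 -0.0065 -0.0041] yaw now 109.39 tilt [-0.11  0.01] z [554.6  34.4 282.2] q [ 0.04  0.27  1.74  0.    1.13 -1.87]
held [176. 348. 393. 537.] med [210. 101. 363. 249.] large [197.  60. 377. 236.]
held [176. 337. 393. 527.] med [210.  95. 364. 243.] large [197.  55. 377. 231.]
```

View pics/s2.png

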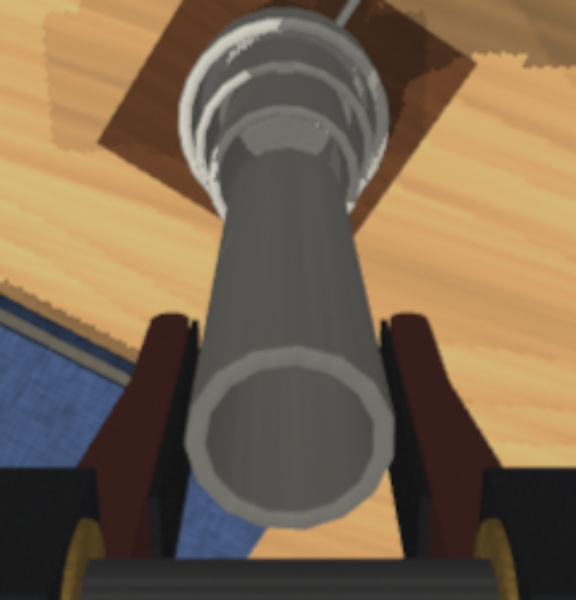

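Held small rim spans crop 185–394, top row 346. The medium rim is centred near 286, top row 104. About 1 mm of correction in each direction, then lower.

```bash
python3 -m jog '-0.004 -0.005 0.05 0 0 0 1;-0.004 -0.005 0.1 0 0 0 1;-0.004 -0.005 0.15 0 0 0 1;-0.004 -0.005 0.22 0 0 0 1;-0.004 -0.005 0.3 0 0 0 1;-0.004 -0.005 0.4 0 0 0 1;-0.004 -0.005 0.5 0 0 0 1;-0.004 -0.005 0.5 0 0 0 1'
python3 -m jog '0 0 0.05 0 0 0 1;0 0 0.09 0 0 0 1;0 0 0.115 0 0 0 1;0 0 0.125 0 0 0 1;0 0 0.13 0 0 0 1'
```

```text
t: 22.25
ee_pos: [554.4, 32.5, 179.7]
orientation: [0.526, -3.091, -0.001]
ft_force: [-0.4, 0.4, -1.1]
width: 35.6
grasp_force: 30.0
t: 22.75
ee_pos: [556.8, 32.6, 157.1]
orientation: [-0.527, 3.097, -0.0]
ft_force: [0.7, -0.5, -1.4]
width: 35.2
grasp_force: 30.0
```

```bash
python3 -m jog '0 0 0.005 0 0 0 1;0 0 0.01 0 0 0 1;0 0 0.015 0 0 0 1;0 0 0.018 0 0 0 1'; python3 -m jog '0 0 0.004 0 0 0 1;0 0 0.006 0 0 0 1'
```

```text
t: 23.15
ee_pos: [556.7, 32.6, 153.5]
orientation: [-0.527, 3.097, -0.0]
ft_force: [-0.1, 0.8, -0.5]
width: 35.4
grasp_force: 30.0
t: 23.35
ee_pos: [557.3, 32.6, 153.0]
orientation: [-0.527, 3.096, -0.0]
ft_force: [-0.3, -0.5, 7.3]
width: 35.5
grasp_force: 30.0
```

```bash
python3 -m jog '0 0 -0.002 0 0 0 1;0 0 -0.002 0 0 0 -1;0 0 -0.002 0 0 0 -1;0 0 -0.002 0 0 0 -1;0 0 -0.002 0 0 0 -1;0 0 -0.002 0 0 0 -1;0 0 -0.002 0 0 0 -1;0 0 -0.002 0 0 0 -1'; python3 -m jog '0 0 -0.1 0 0 0 -1;0 0 -0.3 0 0 0 -1;0 0 -0.5 0 0 0 -1;0 0 -0.6 0 0 0 -1;0 0 -0.6 0 0 0 -1;0 0 -0.6 0 0 0 -1'
python3 - <<'E'
from h import *
c=cam("scene");img=get_image("scene");save("fin.png",cv2.resize(img[170:350,270:470],None,fx=3,fy=3,interpolation=cv2.INTER_CUBIC))
for t in("cup_large","cup_medium","cup_small"):
    for r in pinpoint(t,"scene")[:1]: print(t,w(c,r["xyz"]).round(1),round(r["confidence"],2))
E
```

```text
t: 24.15
ee_pos: [556.7, 32.6, 152.6]
orientation: [0.527, -3.097, 0.0]
ft_force: [-0.1, 0.0, 0.2]
width: 86.5
grasp_force: 0.0
t: 24.75
ee_pos: [556.4, 32.6, 272.3]
orientation: [-0.527, 3.097, 0.0]
ft_force: [-0.4, 0.5, -1.1]
width: 87.7
grasp_force: 0.0
cup_large [553.   31.3   8.9] 0.97
cup_medium [553.1  31.7  26.5] 0.89
cup_small [ 5.547e+02  2.670e+01 -3.000e-01] 0.64
```

View pics/fin.png

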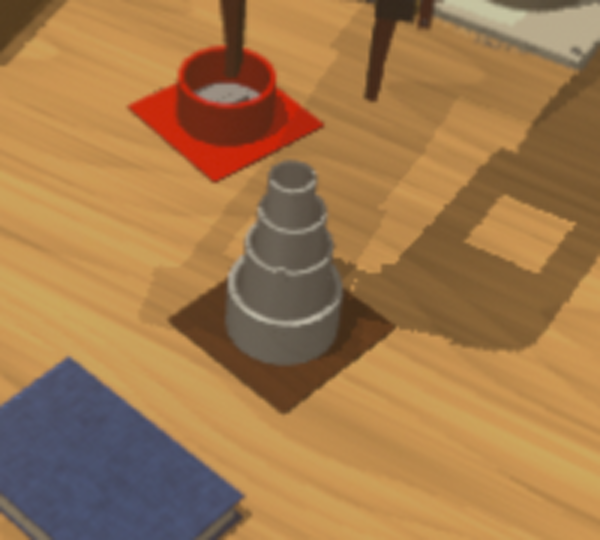

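The picture shows all three cups nested upright and concentric in the grey pot: rims at crop rows 175, 210, 245 and 290. The gripper is clear and the bystanders are unmoved. The large cup reads z≈9 and the medium z≈26.5, both home.

```bash
python3 -c "from workcell import close_job; print(close_job())"
```

```text
the job is handed in; nothing more can be done
None
```

The three cups are nested upright in size order in the grey pot, the large one home over the bar, all released; I handed the job in at about 25 s of the 72 s allowed.

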